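# Put the torch away in the drawer

### The arm

A 7-joint arm with a two-finger parallel gripper is mounted at the origin on the work surface. World frame = base frame: x ahead of the robot, y to its left, z up, the work surface at z = 0. Lengths are in mm, angles in rad, forces in N, time in s.
With the tool pointing down it reaches from about 400 to 850 mm from the base axis. Payload 4.4 kg.
Tool frame: the origin (TCP) lies on the centre line of the jaws, within the pads' length; the fingertips stand 22 mm ahead of it and the grasp point (between the pads) lies 3 mm ahead of it (r.tip_extent is the distance from the TCP to the fingertips, in mm); z points along the fingers, y is the line along which they close (so a half turn about z gives the same grasp; the last joint's range is limited). The gripper opens to 94 mm and grips with 3 to 60 N. Pads are 16 mm wide; open, the fingers measure 119 mm over their backs; the gripper's body (75 mm by 177 mm) begins 78 mm behind the grasp point.
Start: joints at [-0.066, 0.628, 0.038, 1.517, -0.027, 0.996, -0.02], TCP at [650.014, 0.027, 227.478] pointing down, gripper open.
Joint ranges: [-3.06, 3.06], [-0.37, 2.12], [-1.25, 1.32], [0.18, 2.47], [-1.1, 4.24], [0.23, 1.98], [-2.94, 2.94]. Speed limits (rad/s): [2.57, 2.57, 3.14, 3.14, 3.14, 3.14, 3.14].

### API

Orientations are given as a rotation vector (axis times angle).
In Python, from bench import sensors, vision, r gives the robot as it stands.
- The arm moves only by the tool servo_tool, never from a script. Its argument "moves" is a list of rows, each a list of 7 numbers: the shift along the world's x, y, z in m, then the turn, a rotation vector about the world's x, y, z in degrees, then the opening in per cent of the stroke, from 0 (shut) to 100 (fully open). In form: [[tx, ty, tz, rx, ry, rz, grip], ...]. A call has 1 to 20 rows; each row is the pose to reach, as a shift and turn from the pose commanded when the call began; what a row does not reach only later rows make up. A row lasts 1/8 s, in which the tool goes at most 62.5 mm and 10.7 degrees, less where a joint would pass 70% of its speed; a pose out of reach is approached as far as the arm can. A call with a gripper value outside its range is refused whole. The fingers move at their own pace and stop on an object; "squeeze" is the grip in N (left out, the last holds). Time passes only in rows, so rows that repeat a pose let the fingers close. It gives the time, the measured TCP pose, the force, the opening and the grip force at its end, in the units of the state.
- sensors.observe(): the state, without advancing time (a new reading comes with each control period).
- vision.snapshot(name): name is "scene" or "side" or "wrist"; returns the picture (420x560x3 uint8, red, green, blue); there is no depth.
- vision.camera_params(name): a dict with "fx", "fy", "cx", "cy" (pixels), "view" (4x4, takes a point from world to camera coordinates). Camera axes: x right, y down, z forward; pixel columns grow to the right and rows downward; lengths in mm; the calibration is good to about 2 mm. A picture is of the moment at which its call begins: read the wrist's pose just before it. camera_params takes no time and is no camera call; for the wrist camera it gives the pose at the moment of the call.
- r.finish_job(): hands the job in; it is judged then, once.
The state is a dict: "t": time; "joint_pos": joint angles; "dq": joint speeds; "tau": joint torques, N m; "eef_pos": TCP position; "tool_rot": TCP orientation; "force": force on the tool from outside, world axes, zero at the start; "moment": the same for the moment, N m; "grip_width": opening from 0.0 (shut) to 1.0 (fully open); "grasp_force": force on a finger pad.
Only numpy, scipy, OpenCV 4.12 (cv2) and the standard library are available. Lean on these libraries where they do the work, as an engineer would, in place of code of your own. Each camera call takes 0.05 s, during which the arm holds its last target. There are 200 camera calls.

### The job

Pull the metal torch sideways out of the spring clips on the sloping plywood rack, lay it gently down inside the open drawer of the low wooden unit and let go of it, then push the drawer fully shut. Leave the jar, the roll of tape and the lens cap where they are.

Things in the scene. Friction and masses are not known exactly. Their poses are not given: they have to be found in the camera images.
- torch: Aluminium torch, 160 mm long, about 90 g. Origin on its axis at mid-length; its own y runs along the axis. The barrel, 22 mm in diameter, spans y = -53 to 53 mm; the head (30 mm across) is at the +y end, the tail cap (26 mm) at the -y end. It starts level in the rack's two clips, axis along the rack's y; grip the barrel between the clips.
- rack: Fixed plywood rack, 274 mm wide (y); origin on the table straight below the middle of the clipped torch, z up, front towards its -x (the robot); it spans x = -40 to 155 mm. Its panel rises away from the front at 40 degrees; the panel's outward normal is (-0.643, 0, 0.766) in the rack's frame. Side boards 12 mm thick at y = +-131 mm: 75 mm high, behind x = 60 mm up to the shelf.
- clip_seat (a point): Where the torch's origin sits in the clips, rack frame (0, 0, 125) mm, 34 mm off the panel; axes as the rack's. Two steel C clips, each 12 mm wide, at y = +-42 mm from it, lips within 20 mm of the torch's axis. The torch comes out along the panel's normal: it resists with up to 12 to 21 N, then within 12 mm snaps free. Head and tail cap stop it sliding out lengthwise.
- unit: Fixed low wooden drawer unit, 200 mm deep (x), 260 mm wide (y), 80 mm high; origin at table height, midway across its width and 60 mm behind its front face; it spans x = -60 (front, towards the robot) to 140 mm.
- drawer (a joint): Opening of the unit's one drawer in m, 0 = shut, grows as it slides out along the unit's -x; stops at 0.15; stays where it is left and resists with about 2 N.
- drawer_floor (a point): Centre of the drawer's inner floor, on its upper surface, 14 mm above the table; axes as the unit's; moves with the drawer (shut: 32.5 mm behind the unit's origin). The inside is 173 mm (x) by 220 mm (y), walls 40 mm high, front board 56 mm above the floor. Only the part in front of the unit's front face is open from above.
- drawer_front (a point): Centre of the outer face of the drawer's front board, 37 mm above the table; axes as the unit's; the board is 256 mm wide (y), 66 mm high and 12 mm thick. A round wooden knob, 22 mm across, stands out 22 mm in its middle; the flat board on either side of it can be pushed.
- jar: Closed white plastic jar with a black cap, 60 mm across, 75 mm high; origin at the centre of its underside. Bystander.
- tape: Roll of brown tape lying flat, 100 mm across, 25 mm high; origin at the centre of its underside. Bystander.
- lenscap: Black round lens cap, 68 mm across, 30 mm high; origin at the centre of its underside. Bystander.
- shelf_edge (a point): Middle of the lower front edge of the rack's shelf, above and behind the torch, at (45, 0, 205) mm in the rack's frame. Shelf and the fixed box and books on it fill 110 mm back from here and 100 mm up, over the rack's width: a hand coming straight down on the torch strikes them; a hand tilted about 40 degrees, square to the panel, has room.

How it is judged (in metres and radians):
On the way, in this order (a step that is already met when the one before it is completed fails the run):
1. the torch is out of the clips, more than 50 mm from its seat (distance between torch and clip_seat above 0.05 m), for 0.2 s.
2. the torch lies in the open drawer, let go and at rest, its middle less than 35 mm above the floor, the drawer still open by more than 80 mm (x of torch in the frame of drawer_floor between -0.085 and 0.085 m and y of torch in the frame of drawer_floor between -0.105 and 0.105 m and z of torch in the frame of drawer_floor between 0 and 0.035 m and contact force between the fingers and torch below 0.1 N and linear speed of torch below 0.05 m/s and value of joint drawer above 0.08 m), for 0.2 s.
At the end, for the whole second after the job is handed in: The drawer is shut to within 5 mm and the torch lies at rest inside it, its middle less than 35 mm above the drawer's floor (value of joint drawer below 0.005 m and x of torch in the frame of drawer_floor between -0.085 and 0.085 m and y of torch in the frame of drawer_floor between -0.105 and 0.105 m and z of torch in the frame of drawer_floor between 0 and 0.035 m and linear speed of torch below 0.05 m/s); the robot touches nothing.
It fails at once if the torch drops into the drawer: it moves faster than 0.75 m/s inside it (a fall of about 30 mm) (linear speed of torch above 0.75 m/s and z of torch in the frame of drawer_floor below 0.04 m and x of torch in the frame of drawer_floor between -0.09 and 0.09 m and y of torch in the frame of drawer_floor between -0.11 and 0.11 m).
It fails at once if the jar, the tape or the lens cap is moved by more than 20 mm (distance of any of jar, tape, lenscap from where it was at the start of the episode above 0.02 m).
It also fails if it takes over 59 s, if anything falls off the work surface, if the arm or the gripper's body presses on something with over 40 N, if the wrist force passes 120 N, or if a joint passes its speed limit or range.

## Working session

There is one attempt and no reset: what is moved stays moved. The work goes in short steps, Python scripts to look and compute and a tool call to move; the robot and the scene stay as the last step left them, time stands still between calls to the robot, and variables do not carry over. Pictures are saved under pics/ and viewed, at most 12 in all, crops included, and the job is handed in when it is done.

Besides the shell and the picture viewer there is one more tool, called after "Emit:" as a command line: name --pt "numbers of a row" for each row, then --argument value for the rest. servo_tool: Moves the arm, as the interface text tells. Its arguments: {"type":"object","properties":{"moves":{"type":"array"},"squeeze":{"type":"number"}},"required":["moves"]}

```bash
mkdir -p pics
cat > h.py <<'E'
import numpy as np,cv2
from bench import sensors,vision,r
def snap(n,f):
    im=vision.snapshot(n); cv2.imwrite(f'pics/{f}.png',cv2.resize(im[:,:,::-1],None,fx=1.4,fy=1.4,interpolation=cv2.INTER_CUBIC)); np.save(f'pics/{f}.npy',im)
def ray(n,u,v):  # native pixels
    p=vision.camera_params(n); V=np.array(p['view']); R=V[:3,:3]
    d=R.T@np.array([(u-p['cx'])/p['fx'],(v-p['cy'])/p['fy'],1]); return -R.T@V[:3,3],d
def atz(n,u,v,z):
    c,d=ray(n,u,v); return c+d*(z-c[2])/d[2]
def tri(obs):
    A=np.zeros((3,3));b=np.zeros(3)
    for n,u,v in obs:
        c,d=ray(n,u,v);d/=np.linalg.norm(d);P=np.eye(3)-np.outer(d,d);A+=P;b+=P@c
    return np.linalg.solve(A,b)
def proj(n,X):
    p=vision.camera_params(n); q=np.array(p['view'])@np.append(X,1); return p['fx']*q[0]/q[2]+p['cx'],p['fy']*q[1]/q[2]+p['cy']
E
python3 -c "
from h import *
snap('scene','a');snap('side','b')
for n in('scene','side'):print(vision.camera_params(n))
print(sensors.observe())"
```

```text
{'fx': 383.12306152294343, 'fy': 383.12306152294343, 'cx': 278.6689375916729, 'cy': 214.9407474184167, 'view': array([[ 9.70301333e-01, -2.41579399e-01, -1.24385493e-02,
        -5.09001726e+02],
       [-1.58293831e-01, -5.95222242e-01, -7.87815680e-01,
         2.00600078e+02],
       [ 1.82916337e-01,  7.66387550e-01, -6.15785463e-01,
         1.20276139e+03],
       [ 0.00000000e+00,  0.00000000e+00,  0.00000000e+00,
         1.00000000e+00]])}
{'fx': 534.1372644548671, 'fy': 534.1372644548671, 'cx': 273.8945654346537, 'cy': 224.2633719901952, 'view': array([[-9.99770777e-01, -2.14097187e-02,  1.30859806e-04,
         5.21815610e+02],
       [-1.54787711e-02,  7.18563274e-01, -6.95289313e-01,
         1.15875332e+02],
       [ 1.47919176e-02, -6.95131962e-01, -7.18729959e-01,
         1.58601697e+03],
       [ 0.00000000e+00,  0.00000000e+00,  0.00000000e+00,
         1.00000000e+00]])}
{'t': 0.1, 'joint_pos': array([-0.06578345,  0.6292341 ,  0.0384264 ,  1.51825083, -0.02697607,
        0.99627679, -0.02002604]), 'dq': array([ 0.00025681, -0.00201806, -0.00065591, -0.00316496,  0.00025387,
        0.00126299,  0.00101368]), 'tau': array([ 3.91938796e-03, -5.50791907e+01,  1.14763990e+00, -1.87118143e+01,
       -5.21624205e-02,  1.91878073e-02,  1.80005208e-05]), 'eef_pos': array([6.49452905e+02, 2.42186451e-02, 2.26663853e+02]), 'tool_rot': array([-2.22064339e+00, -2.22061157e+00,  1.86055016e-03]), 'force': array([-0.29124055,  0.15608592,  0.04541131]), 'moment': array([ 0.0267305 , -0.06350815, -0.0236958 ]), 'grasp_force': 0.0, 'grip_width': 0.9974383627028871}
```

View pics/a.png

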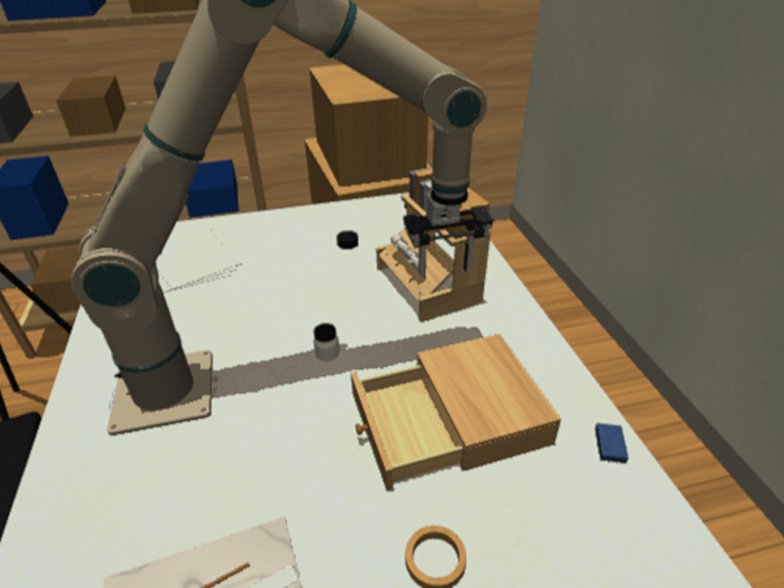

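View pics/b.png

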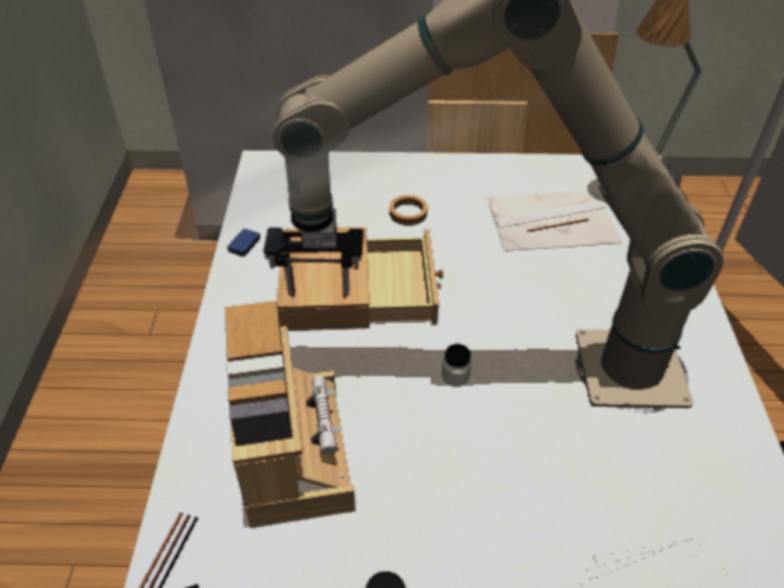

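The scene view shows the drawer unit on the robot's right (y<0), open about 120–150 mm, with the rack on the left (y>0) and the jar between them, at enlarged (326,342). In the side view the torch runs from about (319,380) to (328,450), and the lens cap is near (385,580).

```bash
python3 -c "
from h import *
a=np.load('pics/a.npy');b=np.load('pics/b.npy')
f=lambda im,x,y,w,h,s:cv2.resize(im[y:y+h,x:x+w,::-1],(w*s,h*s),interpolation=cv2.INTER_CUBIC)
cv2.imwrite('pics/c.png',np.hstack([f(b,205,255,60,120,5),f(b,180,160,160,200,3)[:600]]))if 0 else 0
c=np.hstack([f(b,205,255,60,100,6),f(b,250,160,73,100,6)]);cv2.imwrite('pics/c.png',c)
d=np.hstack([f(a,265,150,80,120,5),f(a,250,240,80,120,5)]);cv2.imwrite('pics/d.png',d)
"
```

```text
(no output)
```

View pics/c.png

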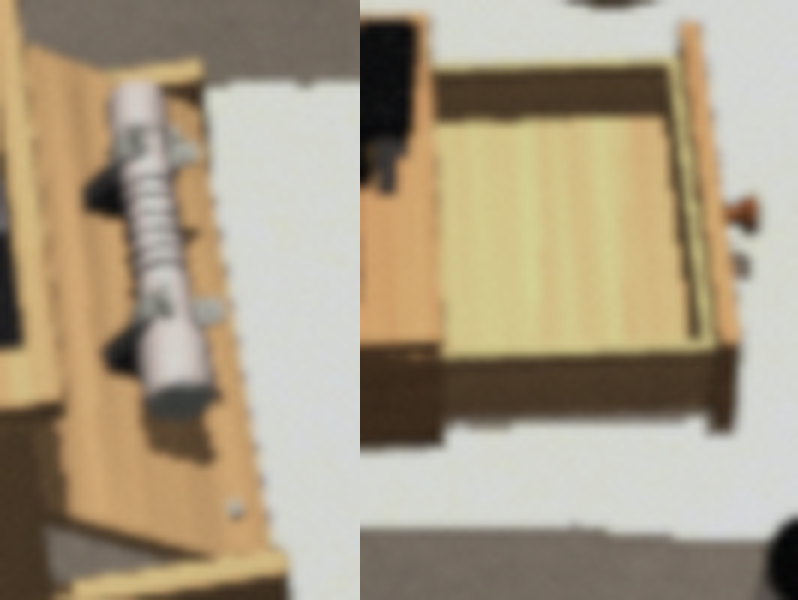

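View pics/d.png

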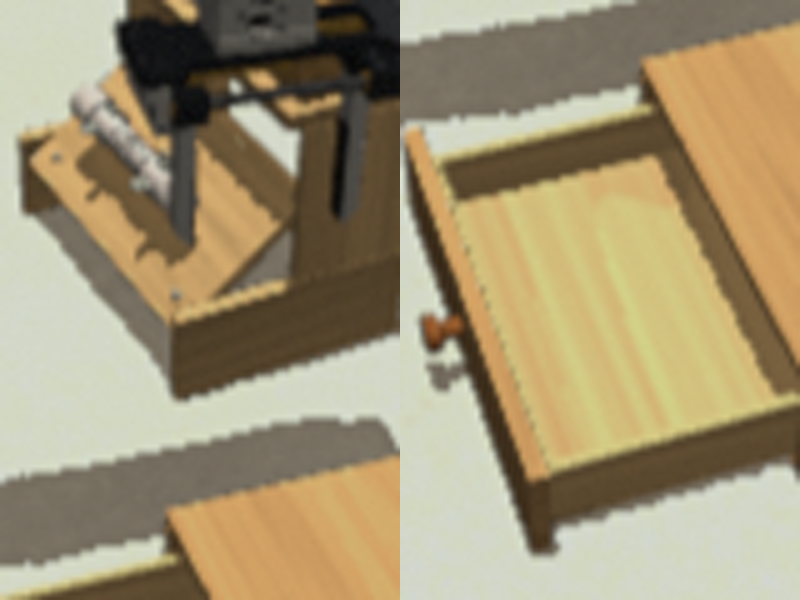

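The left crop shows the torch's tail end near (137,93) and the head face near (180,402), with the barrel between the clips. The right crop shows the drawer front's top corners at (700,25) and (738,345), and the unit's front edge at (425,17) to (440,345).

```bash
python3 -c "
from h import *
np.set_printoptions(precision=1,suppress=True)
s=lambda x,y:('side',205+x/6,255+y/6)
q=lambda x,y:('side',250+(x-360)/6,160+y/6)
e=lambda x,y:('scene',250+(x-400)/5,240+y/5)
t=atz(*s(137,93),125);h=atz(*s(180,402),125);print('tail head',t,h,np.linalg.norm(h-t),(t+h)/2)
print('head tri',tri([s(180,402),('scene',265+85/5,150+100/5)]))
for n,(a,b,z) in dict(front_far=(q(700,25),e(530,475),70),front_near=(q(738,345),e(408,135),70),unit_near=(q(440,345),e(645,65),80)).items():print(n,atz(*a,z),atz(*b,z),tri([a,b]))
print('unit far',atz(*q(425,17),80))
print('knob',tri([q(745,215),e(440,330)]))
print('rack front corners',atz(*s(205,65),60),atz(*s(270,555),60))
print('jar',atz('side',458/1.4,352/1.4,75),atz('scene',325/1.4,331/1.4,75),'lens',atz('side',386/1.4,580/1.4,30),atz('scene',347/1.4,237/1.4,30),'tape',atz('scene',436/1.4,553/1.4,25),atz('side',408/1.4,208/1.4,25))
"
```

```text
tail head [640.2 142.9 125. ] [609.8 302.6 125. ] 162.53693569393872 [625.  222.7 125. ]
head tri [612.1 300.6 122.8]
front_far [ 419.5 -365.7   70. ] [ 426.3 -370.9   70. ] [ 423.  -369.2   67.8]
front_near [ 405.7 -113.3   70. ] [ 411.4 -125.1   70. ] [ 408.7 -119.3   64.4]
unit_near [ 555.9 -100.2   80. ] [ 561.3 -113.3   80. ] [ 559.6 -107.3   73.9]
unit far [ 573.3 -357.2   80. ]
knob [ 400.5 -245.4   37.6]
rack front corners [618.   72.7  60. ] [573.9 333.   60. ]
jar [369.9  26.8  75. ] [375.4  21.   75. ] lens [507.3 488.8  30. ] [510.5 493.   30. ] tape [ 473.9 -515.9   25. ] [ 469.5 -507.1   25. ]
```

Emit:
servo_tool --pt "-0.05 0 0.02 0 0 0 100" --pt "-0.1 0.03 0.02 0.9 -10 2.5 85" --pt "-0.1 0.08 0.02 1.8 -20 5 70" --pt "-0.1 0.13 0.02 2.7 -30 7.4 70" --pt "-0.1 0.18 0.01 3.6 -39.9 9.9 70" --pt "-0.1 0.207 -0.01 3.6 -39.9 9.9 70" --pt "-0.1 0.207 -0.01 3.6 -39.9 9.9 70" --pt "-0.1 0.207 -0.01 3.6 -39.9 9.9 70" --pt "-0.1 0.207 -0.01 3.6 -39.9 9.9 70" --squeeze 50

```text
t: 1.23
eef_pos: [560.4, 93.9, 230.3]
tool_rot: [1.763, 1.962, 0.466]
force: [0.5, -0.1, -0.4]
grip_width: 0.7
grasp_force: 0.0
```

```bash
python3 -c "
from h import *
o=sensors.observe();print(o['eef_pos'],o['tool_rot'],o['joint_pos'])
snap('wrist','w');snap('side','s2')
print(proj('wrist',(627,221,125)),proj('wrist',(641,142,125)),proj('wrist',(612,302,125)))
a=np.load('pics/w.npy');b=np.load('pics/s2.npy')
cv2.imwrite('pics/w2.png',np.hstack([a[:,:,::-1],cv2.resize(b[220:370,180:260,::-1],(224,420))]))
"
```

```text
[560.35710795  93.92688582 230.2789907 ] [1.76333014 1.96153009 0.46623855] [-0.2167137   0.36358886 -0.19961093  2.26745887  1.61242627  0.32653019
 -1.80398765]
(np.float64(308.42076160149014), np.float64(27.871944249214607)) (np.float64(308.0322062431279), np.float64(141.7625831623618)) (np.float64(308.0916973557512), np.float64(-121.52450648216944))
```

View pics/w2.png

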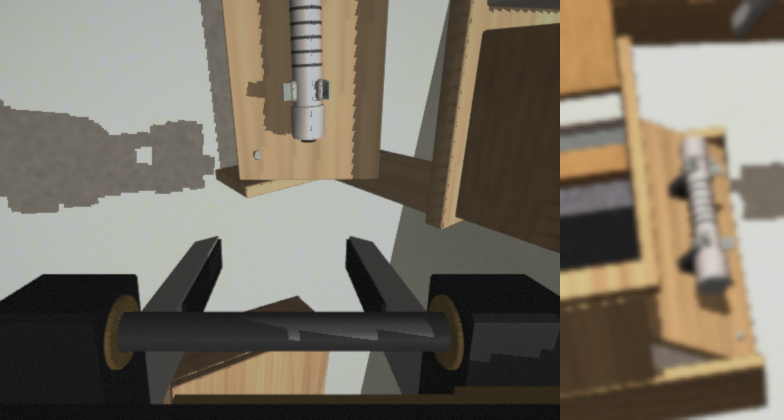

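The wrist view shows the torch vertical at column 308, with the tail end near row 139. My estimate predicted (308,142), so it holds. The arm was rate-limited and hasn't reached its goal yet.

```bash
cat >> h.py <<'E'
from scipy.spatial.transform import Rotation as Ro
def turn(yaw,tilt):  # remaining turn to Rz(yaw)Ry(tilt)*down
    T=Ro.from_euler('ZY',[yaw,tilt],degrees=True)*Ro.from_rotvec([np.pi/2**.5,np.pi/2**.5,0])
    return (T*Ro.from_rotvec(sensors.observe()['tool_rot']).inv()).as_rotvec(degrees=True)
E
python3 -c "
from h import *
print(turn(10.3,-40),sensors.observe()['dq'])"
```

```text
[ 7.28612766 -6.71019226  6.27306393] [ 0.00787298 -0.00811273  0.02548993 -0.03544406 -0.21243794  0.00570358
  0.22592411]
```

Emit:
servo_tool --pt "-0.01 0.04 0 2.4 -2.2 2 70" --pt "-0.01 0.08 0 4.8 -4.4 4 70" --pt "-0.01 0.113 0 7.3 -6.7 6.3 70" --pt "-0.01 0.113 -0.005 7.3 -6.7 6.3 70" --pt "-0.01 0.113 -0.01 7.3 -6.7 6.3 70" --pt "-0.01 0.113 -0.013 7.3 -6.7 6.3 70" --pt "-0.01 0.113 -0.013 7.3 -6.7 6.3 70" --pt "-0.01 0.113 -0.013 7.3 -6.7 6.3 70" --pt "-0.01 0.113 -0.013 7.3 -6.7 6.3 70" --pt "-0.01 0.113 -0.013 7.3 -6.7 6.3 70"

```text
t: 2.58
eef_pos: [550.4, 206.7, 217.6]
tool_rot: [1.668, 1.992, 0.729]
force: [0.2, 0.2, -1.4]
grip_width: 0.701
grasp_force: 0.0
```

```bash
python3 -c "
from h import *
o=sensors.observe();print(o['eef_pos'],o['joint_pos'],o['dq'],turn(10.3,-40))"
```

```text
[550.43380405 206.65600185 217.61025683] [-0.21369133  0.45186676 -0.45257227  2.34828341  2.15764134  0.52842171
 -2.45341084] [ 0.00055074  0.0028384  -0.00136127  0.00071543  0.00156224  0.00143214
  0.00024075] [-0.09372155  0.0990099   0.17149858]
```

```bash
python3 -c "
from h import *
snap('wrist','w3')
for X in [(627,221,125),(641.5,142,125),(612.5,300,125)]:print(proj('wrist',X))
"
```

```text
(np.float64(284.02061967188996), np.float64(208.3114025638225))
(np.float64(284.2948551992959), np.float64(300.0856396834227))
(np.float64(283.7072734639441), np.float64(103.44858825026822))
```

View pics/w3.png

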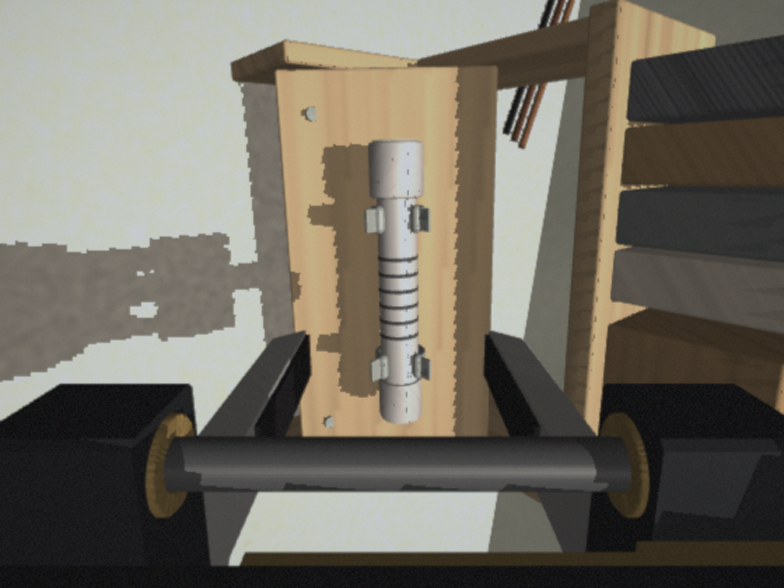

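The wrist view has the torch centred at column 398 (284 native), running from row 141 to row 421. That is within 2 px of prediction, so I'll go in and grip.

Emit:
servo_tool --pt "0.018 0.0035 -0.022 0 0 0 70" --pt "0.036 0.0065 -0.043 0 0 0 70" --pt "0.05 0.009 -0.06 0 0 0 70" --pt "0.062 0.0115 -0.075 0 0 0 70" --pt "0.071 0.0133 -0.0857 0 0 0 70" --pt "0.071 0.0133 -0.0857 0 0 0 70" --pt "0.071 0.0133 -0.0857 0 0 0 70" --pt "0.071 0.0133 -0.0857 0 0 0 40" --pt "0.071 0.0133 -0.0857 0 0 0 10" --pt "0.071 0.0133 -0.0857 0 0 0 0" --pt "0.071 0.0133 -0.0857 0 0 0 0" --pt "0.071 0.0133 -0.0857 0 0 0 0" --pt "0.071 0.0133 -0.0857 0 0 0 0" --pt "0.071 0.0133 -0.0857 0 0 0 0"

```text
t: 4.38
eef_pos: [621.7, 220.0, 132.0]
tool_rot: [1.668, 1.991, 0.729]
force: [0.2, -0.3, 2.2]
grip_width: 0.224
grasp_force: 50.0
```

Emit:
servo_tool --pt "-0.006 -0.001 0.008 0 0 0 0" --pt "-0.013 -0.0023 0.015 0 0 0 0" --pt "-0.019 -0.0035 0.023 0 0 0 0" --pt "-0.025 -0.0046 0.031 0 0 0 0" --pt "-0.038 -0.007 0.046 0 0 0 0" --pt "-0.051 -0.009 0.061 0 0 0 0" --pt "-0.063 -0.0115 0.077 0 0 0 0" --pt "-0.076 -0.0138 0.092 0 0 0 0" --pt "-0.076 -0.0138 0.092 0 0 0 0" --pt "-0.076 -0.0138 0.092 0 0 0 0"

```text
t: 5.62
eef_pos: [545.6, 206.2, 223.7]
tool_rot: [1.669, 1.992, 0.728]
force: [-0.1, 0.4, -0.8]
grip_width: 0.225
grasp_force: 50.0
```

```bash
python3 -c "
from h import *
o=sensors.observe();print(o['eef_pos'],o['joint_pos'])
snap('wrist','w4')
c=o['eef_pos']+Ro.from_rotvec(o['tool_rot']).apply([0,0,9]);print(c,proj('wrist',c))"
```

```text
[545.57025066 206.15894738 223.68578256] [-0.2214009   0.43183388 -0.44633984  2.35311159  2.13883768  0.5155369
 -2.4420303 ]
[551.27683694 207.18717374 216.80264203] (np.float64(285.03893081928715), np.float64(262.6276705903309))
```

View pics/w4.png

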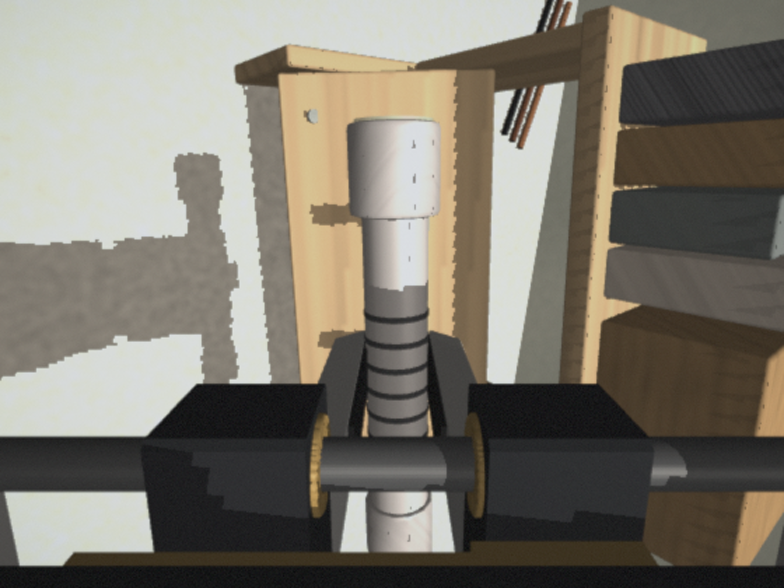

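The torch is held straight, clear of the clips. Next I untilt and carry it over the drawer.

Emit:
servo_tool --pt "-0.005 -0.02 0.01 -0.3 2.6 -0.5 0" --pt "-0.005 -0.05 0.015 -0.6 5.3 -0.9 0" --pt "-0.005 -0.08 0.02 -0.9 7.9 -1.4 0" --pt "-0.005 -0.11 0.02 -1.2 10.6 -1.9 0" --pt "-0.005 -0.14 0.02 -1.5 13.2 -2.3 0" --pt "-0.005 -0.17 0.02 -1.8 15.9 -2.8 0" --pt "-0.005 -0.2 0.02 -2.1 18.5 -3.3 0" --pt "-0.005 -0.23 0.02 -2.5 21.2 -3.7 0" --pt "-0.01 -0.26 0.02 -2.8 23.8 -4.2 0" --pt "-0.015 -0.29 0.02 -3.1 26.5 -4.7 0" --pt "-0.02 -0.32 0.02 -3.4 29.1 -5.1 0" --pt "-0.03 -0.35 0.01 -3.7 31.8 -5.6 0" --pt "-0.04 -0.38 0 -4 34.4 -6.1 0" --pt "-0.05 -0.41 -0.01 -4.3 37.1 -6.5 0" --pt "-0.055 -0.446 -0.02 -4.6 39.7 -7 0" --pt "-0.055 -0.446 -0.02 -4.6 39.7 -7 0" --pt "-0.055 -0.446 -0.02 -4.6 39.7 -7 0" --pt "-0.055 -0.446 -0.02 -4.6 39.7 -7 0" --pt "-0.055 -0.446 -0.02 -4.6 39.7 -7 0"

```text
t: 8.05
eef_pos: [490.5, -239.1, 204.1]
tool_rot: [2.163, 2.275, 0.003]
force: [0.4, 0.4, -0.9]
grip_width: 0.221
grasp_force: 50.0
```

```bash
python3 -c "
from h import *
o=sensors.observe();print(o['t'],o['eef_pos'],o['joint_pos'],o['dq'],turn(3,0))"
```

```text
8.05 [ 490.5202532  -239.14499786  204.06913856] [ 0.93591136  0.62920202 -0.83764162  1.82497817  0.57047078  0.94353262
 -0.10386364] [ 2.41872500e-03  1.49538899e-05  5.24103894e-03 -2.90976929e-03
  1.89269093e-03  1.15532545e-03  1.61627119e-03] [0.03295901 0.18057466 0.11297159]
```

```bash
python3 -c "
from h import *
a=vision.snapshot('wrist');b=vision.snapshot('side')
for X in [(416,-244,70),(409,-119,70),(423,-369,70),(559,-107,80),(492,-240,14)]:print('wrist',proj('wrist',X),'side',proj('side',X))
cv2.imwrite('pics/f.png',np.hstack([a[:,:,::-1],cv2.resize(b[120:245,250:321,::-1],(239,420))]))"
```

```text
wrist (np.float64(192.96390744100984), np.float64(206.03854476052993)) side (np.float64(308.5817946165415), np.float64(188.50896474003204))
wrist (np.float64(182.07180343555711), np.float64(43.51357608684816)) side (np.float64(311.8605460617821), np.float64(216.1633180683149))
wrist (np.float64(201.8916292799056), np.float64(339.25226650496853)) side (np.float64(305.6202412972695), np.float64(163.52999232948747))
wrist (np.float64(386.67860697306935), np.float64(34.060903168488665)) side (np.float64(262.37253256820605), np.float64(215.88026659564355))
wrist (np.float64(284.0511076357585), np.float64(192.7659634089868)) side (np.float64(284.59784247999096), np.float64(201.699352413686))
```

View pics/f.png

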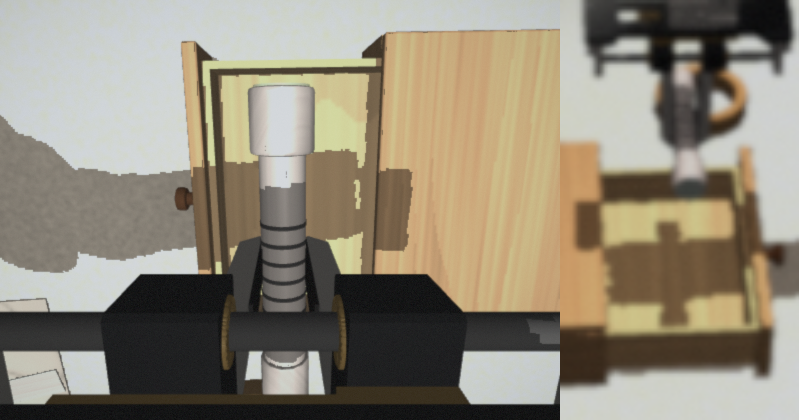

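Predictions match the picture: the drawer front corner is at (183,42) and the unit corner at (386,33). The torch is parallel to the drawer and inside its outline, so I'll lower it.

Emit:
servo_tool --pt "0 0 -0.02 0 0 0 0" --pt "0 0 -0.045 0 0 0 0" --pt "0 0 -0.07 0 0 0 0" --pt "0 0 -0.095 0 0 0 0" --pt "0 0 -0.12 0 0 0 0" --pt "0 0 -0.14 0 0 0 0" --pt "0 0 -0.152 0 0 0 0" --pt "0 0 -0.158 0 0 0 0" --pt "0 0 -0.162 0 0 0 0" --pt "0 0 -0.164 0 0 0 0" --pt "0 0 -0.164 0 0 0 0" --pt "0 0 -0.164 0 0 0 0"

```text
t: 9.65
eef_pos: [490.6, -240.0, 40.0]
tool_rot: [2.165, 2.273, 0.003]
force: [0.3, -0.8, -1.2]
grip_width: 0.222
grasp_force: 50.0
```

Emit:
servo_tool --pt "0 0 -0.001 0 0 0 0" --pt "0 0 -0.002 0 0 0 0" --pt "0 0 -0.002 0 0 0 0" --pt "0 0 -0.002 0 0 0 0" --pt "0 0 -0.002 0 0 0 26" --pt "0 0 -0.002 0 0 0 30" --pt "0 0 -0.002 0 0 0 40" --pt "0 0 -0.002 0 0 0 48" --pt "0 0 -0.002 0 0 0 48" --pt "0 0 -0.002 0 0 0 48" --pt "0 0 -0.002 0 0 0 48" --pt "0 0 -0.002 0 0 0 48" --squeeze 50

```text
t: 11.15
eef_pos: [490.4, -239.9, 37.8]
tool_rot: [2.165, 2.273, 0.003]
force: [0.4, 0.0, 0.6]
grip_width: 0.48
grasp_force: 0.0
```

Emit:
servo_tool --pt "0 0 0.01 0 0 0 48" --pt "0 0 0.03 0 0 0 48" --pt "0 0 0.06 0 0 0 48" --pt "0 0 0.1 0 0 0 48" --pt "0 0 0.14 0 0 0 48" --pt "0 0 0.15 0 0 0 48" --pt "0 0 0.15 0 0 0 48" --pt "0 0 0.15 0 0 0 48"

```text
t: 12.15
eef_pos: [489.5, -239.8, 186.7]
tool_rot: [2.166, 2.275, 0.001]
force: [0.2, 0.6, -0.0]
grip_width: 0.478
grasp_force: 0.0
```

```bash
python3 -c "
from h import *
o=sensors.observe();print(o['t'],o['eef_pos'],o['joint_pos'])
a=vision.snapshot('wrist');b=vision.snapshot('side')
cv2.imwrite('pics/g.png',np.hstack([a[:,:,::-1],cv2.resize(b[120:245,250:321,::-1],(239,420))]))"
```

```text
12.15 [ 489.46774798 -239.82113292  186.74410601] [ 0.92563622  0.65018797 -0.82060333  1.8425989   0.5936738   0.91231259
 -0.1235159 ]
```

View pics/g.png

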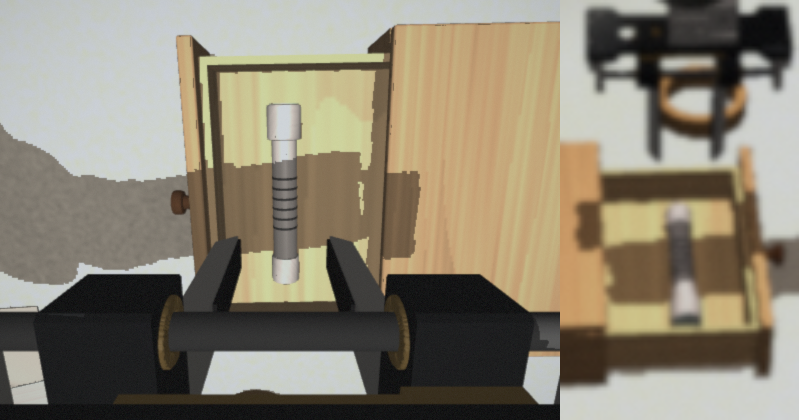

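The torch lies on the drawer floor, centred and released, at about (285,193) in the wrist view. Next I close the fingers and go down in front of the board, on the −y side of the knob.

Emit:
servo_tool --pt "-0.04 -0.015 0 0 0 0 30" --pt "-0.08 -0.03 0 0 0 0 10" --pt "-0.115 -0.044 0 0 0 0 0" --pt "-0.115 -0.044 0 0 0 0 0" --pt "-0.115 -0.044 -0.03 0 0 0 0" --pt "-0.115 -0.044 -0.07 0 0 0 0" --pt "-0.115 -0.044 -0.11 0 0 0 0" --pt "-0.115 -0.044 -0.135 0 0 0 0" --pt "-0.115 -0.044 -0.135 0 0 0 0" --pt "-0.115 -0.044 -0.135 0 0 0 0" --squeeze 10

```text
t: 13.5
eef_pos: [376.5, -283.5, 53.2]
tool_rot: [2.163, 2.274, 0.004]
force: [-0.2, -0.9, -0.1]
grip_width: 0.01
grasp_force: 0.0
```

```bash
python3 -c "
from h import *
o=sensors.observe();print(o['t'],o['eef_pos'],o['joint_pos'],turn(3,0))"
```

```text
13.5 [ 376.49605705 -283.4818467    53.18161593] [ 0.99019728  0.75257013 -0.60394432  2.13733414  0.89335159  0.51900747
 -0.24852771] [0.00905432 0.22449918 0.14031886]
```

Emit:
servo_tool --pt "0.01 0.0005 0 0 0 0 0" --pt "0.02 0.001 0 0 0 0 0" --pt "0.026 0.0014 0 0 0 0 0" --pt "0.031 0.0016 0 0 0 0 0" --pt "0.036 0.0019 0 0 0 0 0" --pt "0.042 0.0022 0 0 0 0 0" --pt "0.049 0.0026 0 0 0 0 0" --pt "0.057 0.003 0 0 0 0 0" --pt "0.065 0.0034 0 0 0 0 0" --pt "0.073 0.0038 0 0 0 0 0" --pt "0.081 0.0042 0 0 0 0 0" --pt "0.089 0.0047 0 0 0 0 0" --pt "0.097 0.0051 0 0 0 0 0" --pt "0.105 0.0055 0 0 0 0 0" --pt "0.113 0.0059 0 0 0 0 0" --pt "0.121 0.0063 0 0 0 0 0" --pt "0.129 0.0068 0 0 0 0 0" --pt "0.137 0.0072 0 0 0 0 0" --pt "0.145 0.0076 0 0 0 0 0" --pt "0.15 0.0079 0 0 0 0 0"

```text
t: 16.0
eef_pos: [526.1, -275.9, 52.8]
tool_rot: [2.164, 2.273, 0.003]
force: [-1.0, 0.3, -0.0]
grip_width: 0.004
grasp_force: 0.8
```

Emit:
servo_tool --pt "0.003 0.0002 0 0 0 0 0" --pt "0.006 0.0003 0 0 0 0 0" --pt "0.009 0.0005 0 0 0 0 0" --pt "0.012 0.0006 0 0 0 0 0" --pt "0.015 0.0008 0 0 0 0 0" --pt "0.015 0.0008 0 0 0 0 0"

```text
t: 16.75
eef_pos: [541.1, -275.3, 52.8]
tool_rot: [2.164, 2.273, 0.004]
force: [0.3, 0.6, -0.3]
grip_width: 0.003
grasp_force: 0.1
```

Emit:
servo_tool --pt "0.002 0.0001 0 0 0 0 0" --pt "0.004 0.0002 0 0 0 0 0" --pt "0.006 0.0003 0 0 0 0 0" --pt "0.008 0.0004 0 0 0 0 0"

```text
t: 17.25
eef_pos: [544.7, -275.3, 52.4]
tool_rot: [-2.165, -2.272, 0.007]
force: [-12.2, 0.4, 9.1]
grip_width: 0.001
grasp_force: 5.8
```

```bash
python3 -c "
from h import *
b=vision.snapshot('side');a=vision.snapshot('scene')
cv2.imwrite('pics/k.png',np.hstack([cv2.resize(b[140:240,230:320,::-1],(360,400),interpolation=2),cv2.resize(a[230:350,240:360,::-1],(400,400),interpolation=2)]))"
```

```text
(no output)
```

View pics/k.png

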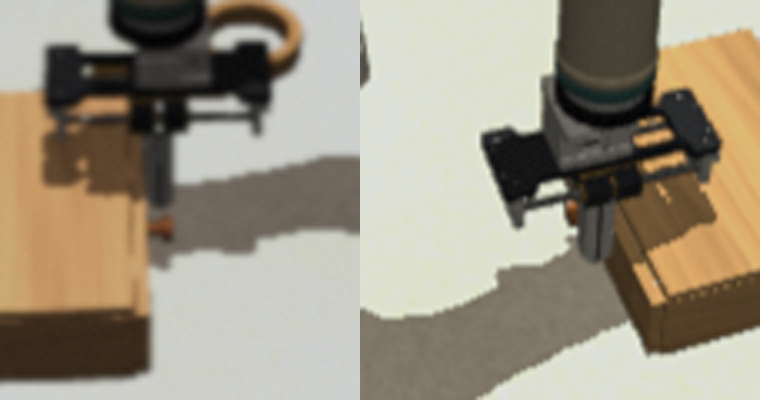

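The board sits against the unit at about (140,220) in the left crop. Force has risen, so I'll press a little harder to make sure it is at its stop.

Emit:
servo_tool --pt "0.002 0.0001 0 0 0 0 0" --pt "0.004 0.0002 0 0 0 0 0" --pt "0.004 0.0002 0 0 0 0 0" --pt "0.004 0.0002 0 0 0 0 0"

```text
t: 17.85
eef_pos: [544.6, -275.5, 52.0]
tool_rot: [-2.162, -2.268, 0.016]
force: [-17.4, 0.1, 11.7]
grip_width: 0.004
grasp_force: 8.5
```

Emit:
servo_tool --pt "-0.005 0 0 0 0 0 0" --pt "-0.02 0 0 0 0 0 0" --pt "-0.045 0 0 0 0 0 0" --pt "-0.07 0 0.01 0 0 0 0" --pt "-0.09 0 0.06 0 0 0 0" --pt "-0.09 -0.03 0.12 0 0 0 0" --pt "-0.09 -0.03 0.15 0 0 0 0" --pt "-0.09 -0.03 0.15 0 0 0 0" --pt "-0.09 -0.03 0.15 0 0 0 0"

```text
t: 18.98
eef_pos: [462.3, -304.4, 202.1]
tool_rot: [2.165, 2.274, 0.003]
force: [-0.5, -0.2, -0.0]
grip_width: 0.013
grasp_force: 0.0
```

```bash
python3 -c "
from h import *
b=vision.snapshot('wrist');a=vision.snapshot('side')
np.save('pics/wl.npy',b)
cv2.imwrite('pics/l.png',np.hstack([b[:,:,::-1],cv2.resize(a[150:250,240:297,::-1],(239,420),interpolation=2)]))
p=vision.camera_params('wrist');np.save('pics/wl_view.npy',p['view']);print(sensors.observe()['eef_pos'])
u=np.array([566.5,-233.]);
"
```

```text
[ 461.85006978 -304.01024223  201.41243982]
```

View pics/l.png

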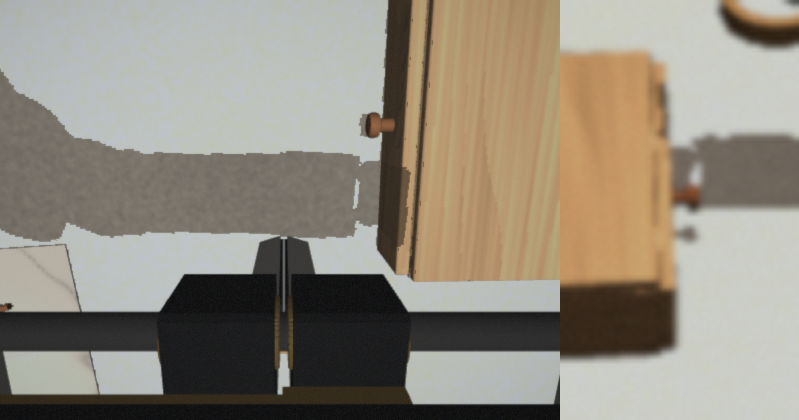

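```bash
python3 -c "
from h import *
for u,z in((404,70),(409,70),(418,70),(421,70),(424,80),(429,80)):print(u,z,atz('wrist',u,170,z))
from h import snap
b=np.load('pics/wl.npy');print(b[170,380:440:1].sum(1))"
```

```text
404 70 [ 557.85742008 -269.37781211   70.        ]
409 70 [ 561.88630887 -269.17624194   70.        ]
418 70 [ 569.1387321  -268.81339444   70.        ]
421 70 [ 571.5563275  -268.69243922   70.        ]
424 80 [ 569.95457169 -267.46970067   80.        ]
429 80 [ 573.84398139 -267.2751088    80.        ]
[260 145 116 129 123 125 123 128 127 137 136 135 122 134 131 139 136 133
 140 137 135 159 214 237 250 260 273 280 327 439 454 458 459 455 436 360
 294 228 159 154 203 314 393 430 445 452 448 450 452 460 464 473 467 469
 458 457 458 458 452 455]
```

Measured at row 170, the board's back edge is at x≈568 and the unit's face is at x≈567.6. They are flush, so the drawer is shut.

```bash
python3 -c "
from bench import r
print(r.finish_job())"
```

```text
the job is handed in; nothing more can be done
None
```

The torch came out of the clips and lies in the drawer, which is pushed flush against the unit; the job is handed in at about 19 s, and no verdict came back.

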